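# Hold the nested steel cups ready over the zeroing scale

## Robot

A 6-joint arm with a two-finger parallel gripper is mounted at the origin on the work surface. World frame = base frame: x ahead of the robot, y to its left, z up, the work surface at z = 0. Lengths are in mm, angles in rad, forces in N, time in s.
With the tool pointing down it reaches from about 350 to 975 mm from the base axis. Payload 17.4 kg.
Tool frame: the origin (TCP) lies between the finger pads; the fingertips stand 14 mm ahead of it and the grasp point (between the pads) lies 5 mm behind it; z points along the fingers, y is the line along which they close (so a half turn about z gives the same grasp; the last joint's range is limited). The gripper opens to 85 mm and grips with 20 to 120 N. Pads are 22 mm wide; open, the fingers measure 114 mm over their backs; the gripper's body (76 mm by 85 mm) begins 54 mm behind the grasp point. The pads swing forward as they close: fully open they stand 13 mm farther back than shut.
Start: joints at [1.131, 0.116, 1.442, -0, 1.584, -0.038], TCP at [263.984, 621.245, 245.303] pointing down, gripper open.
Joint ranges: [-2.83, 2.83], [-0.83, 2.19], [0.07, 2.5], [-1.14, 4.28], [0.01, 3], [-2.97, 2.97]. Speed limits (rad/s): [1.89, 1.89, 2.22, 3.14, 3.14, 3.14].

## Interface

Orientations are given as a rotation vector (axis times angle).
In Python, from rig import sensors, imaging, bot, spotter gives the robot as it stands.
- The arm moves only by the tool drive_tool, never from a script. Its argument "increments" is one flat list of numbers, 7 for each row, row after row: the shift along the world's x, y, z in m, then the turn, a rotation vector about the world's x, y, z in degrees, then the closure, from 0 (fully open) to 1 (shut). A call has 1 to 8 rows; each row is the pose to reach, as a shift and turn from the pose commanded when the call began; what a row does not reach only later rows make up. A row lasts 1/10 s, in which the tool goes at most 50 mm and 8.59 degrees, less where a joint would pass 70% of its speed; a pose out of reach is approached as far as the arm can. A call with a gripper value outside its range is refused whole. The fingers move at their own pace and stop on an object; the grip force is fixed at half the most. Time passes only in rows, so rows that repeat a pose let the fingers close. It gives the time, the measured TCP pose, the force, the opening and the grip force at its end, in the units of the state.
- sensors.get_state(): the state, without advancing time (a new reading comes with each control period).
- imaging.camera(name): name is "side" or "top"; returns a dict with "color" (420x560x3 uint8, red, green, blue), "camera_matrix" (3x3 intrinsics, pixels), "xyz" and "rotation" of the camera in the world. Camera axes: x right, y down, z forward; pixel columns grow to the right and rows downward; lengths in mm; the calibration is good to about 2 mm. A picture is of the moment at which its call begins. There is no depth.
- bot.hand_in(): hands the job in; it is judged then, once.
Trained networks look in a picture, given as the dict that the camera call returned (one of the last four; its "shot" number tells which), for a name from the list of things; names that differ only in an ending like _2 or _b are one class to them, and where a whole thing is asked for, a point or a joint stands for the part that bears it (a point fixed in the world has none). Each returns a list of dicts, best first, with "p" (0 to 1); they miss things now and then, are a little off and sometimes report something else, mostly with a low value. They report only what shows in the picture. A call takes as long as a camera call. They do not tell look-alikes from the thing itself.
- spotter.find_in(label, picture): "point" ([x, y, z] in mm, in world coordinates, good to about 4 mm: the middle of the surface that is visible of it).
- spotter.tip_of(label, picture): "point" ([x, y, z] in mm, in world coordinates, good to about 4 mm: a listed point, or the origin of a listed thing).
The state is a dict: "t": time; "joints": joint angles; "dq": joint speeds; "effort": joint torques, N m; "tcp_pos": TCP position; "tool_rot": TCP orientation; "wrist_force": force on the tool from outside, world axes, zero at the start; "ft_torque": the same for the moment, N m; "opening": finger opening in mm; "grip_force": force on a finger pad.
Only numpy, scipy, OpenCV 4.12 (cv2) and the standard library are available. Lean on these libraries where they do the work, as an engineer would, in place of code of your own. Each camera call takes 0.05 s, during which the arm holds its last target. There are 200 camera calls.

## Task

Put one of the two steel cups into the other so that they stand nested on the wooden board, and let go of them; then pick up the nested pair, lift it over the spice rack and hold it upright over the middle of the kitchen scale's round pan, its base about 15 mm above the pan. The scale is still zeroing, so do not touch it or set anything on it: finish with the pair still in the gripper, hovering motionless, and leave all the jars and other things standing where they are.

Things in the scene. Friction and masses are not known exactly. Their poses are not given: they have to be found in the camera images.
- cup_a: one of two identical empty stainless steel stacking cups, open upwards, on the wooden board. 60 mm tall, about 0.09 kg (varies). From 42 mm up it has a straight collar of 64 mm diameter, ending in a rim band of 66 mm diameter, 52 to 60 mm high; below, it tapers from 55 mm diameter to 41 mm at the base. Wall 2 mm, floor 4 mm. Origin: centre of its underside, z up
- cup_b: the other steel cup, identical to cup_a, 120 to 165 mm from it on the same board. When nested, the upper cup's collar rests on the lower cup's rim: the upper origin is then about 18 mm above the lower one, the rim bands 52 to 60 and 70 to 78 mm above the lower base (pair 78 mm tall), sideways play about 1 mm. Gripping the lower rim band lifts both
- board: fixed wooden board 260 x 200 x 16 mm (x, y, z) on which both cups and the salt jar stand; either left or right of the rack, slightly turned. Origin: centre of its underside, on the counter; top at z = 16 mm
- scale: fixed flat black kitchen scale, 200 x 150 x 22 mm (x, y, z), on the other side of the rack from the board, with a round steel pan 100 mm in diameter whose top is 31 mm above the counter. Origin: centre of its underside; the pan centre is 25 mm towards its +x, the display is at its -x end
- pan (a point): centre of the top face of the scale's round steel pan, 31 mm above the counter; z up
- rack: fixed white plastic spice rack between the board and the scale, long side along its own x (roughly the world x, pointing away from the robot), 340 x 66 mm, 55 mm tall, four compartments with a jar in each. Origin: centre of its underside; with its jars it reaches 124 mm above the counter
- jar1: capped glass spice jar with a black cap, 44 mm diameter, 100 mm tall, standing loose in the rack (its top about 124 mm above the counter). Origin: centre of its underside, z up. Leave it there
- jar2: capped glass spice jar with a black cap, 44 mm diameter, 100 mm tall, standing loose in the rack (its top about 124 mm above the counter). Origin: centre of its underside, z up. Leave it there
- jar3: capped glass spice jar with a black cap, 44 mm diameter, 100 mm tall, standing loose in the rack (its top about 124 mm above the counter). Origin: centre of its underside, z up. Leave it there
- jar4: capped glass spice jar with a black cap, 44 mm diameter, 100 mm tall, standing loose in the rack (its top about 124 mm above the counter). Origin: centre of its underside, z up. Leave it there
- salt: glass salt jar with a steel lid, 42 mm diameter, 75 mm tall, standing on the board near the cups. Origin: centre of its underside. Leave it there
- mill: turned dark wooden pepper mill, 52 mm diameter, 126 mm tall, standing beyond the far (+x) end of the scale. Origin: centre of its underside. Leave it there
- tin: closed spice tin, 56 mm diameter, 75 mm tall, standing before the near (-x) end of the scale. Origin: centre of its underside. Leave it there
- extract: amber bottle, 48 mm diameter, 130 mm tall, beyond the far end of the rack. Origin: centre of its underside. Leave it there
There are look-alikes about, which are no part of the job. Of the things that look like the scale, take the one that is farthest from the robot's base at the start.

How it is judged:
By the outcome, as a careful person would: the job done as asked, in the order asked, and still so for the second after the job is handed in, while the arm keeps its last pose, push and grip.
It also fails if it takes over 64 s, if anything falls off the work surface, if the arm or the gripper's body presses on something with over 40 N, if the wrist force passes 120 N, or if a joint passes its speed limit or range.

## Working session

There is one attempt and no reset: what is moved stays moved. The work goes in short steps, Python scripts to look and compute and a tool call to move; the robot and the scene stay as the last step left them, time stands still between calls to the robot, and variables do not carry over. Pictures are saved under pics/ and viewed, at most 11 in all, crops included, and the job is handed in when it is done.

Besides the shell and the picture viewer there is one more tool, called as name(argument=value, ...) on one line, values as JSON. drive_tool: Moves the arm, as the interface text tells. Its arguments: {"type":"object","properties":{"increments":{"type":"array","items":{"type":"number"}}},"required":["increments"]}

```bash
mkdir -p pics; cat > h.py <<'E'
from rig import sensors, imaging, bot, spotter
import numpy as np, cv2
def save(p,n): cv2.imwrite('pics/'+n,cv2.cvtColor(p['color'],cv2.COLOR_RGB2BGR))
def proj(p,X):
    c=np.array(p['rotation']).T@(np.array(X,float)-np.array(p['xyz'])); u=np.array(p['camera_matrix'])@c; return (u[:2]/u[2]).round(0)
def ray(p,u,v,z):
    d=np.array(p['rotation'])@np.linalg.solve(np.array(p['camera_matrix']),[u,v,1]); o=np.array(p['xyz'],float); return o+d*(z-o[2])/d[2]
E
python3 - <<'E'
from h import *
for n in('top','side'):
    p=imaging.camera(n); save(p,n+'0.png'); print(n,p['xyz'])
    for l in ['cup_a','board','scale','pan','rack','jar1','salt','mill','tin','extract']:
        for d in spotter.tip_of(l,p)[:5]: print(l,round(d['p'],2),np.round(d['point']),proj(p,d['point']))
print(sensors.get_state())
E
```

```text
top [ 355.08228359  -21.89572051 1663.51584153]Traceback (most recent call last):
  File "<stdin>", line 5, in <module>
  File "h.py", line 5, in proj
    c=np.array(p['rotation']).T@(np.array(X,float)-np.array(p['xyz'])); u=np.array(p['camera_matrix'])@c; return (u[:2]/u[2]).round(0)
                                                                          ~~~~~~~~~~~~~~~~~~~~~~~~~~~~^~
ValueError: matmul: Input operand 1 does not have enough dimensions (has 0, gufunc core with signature (n?,k),(k,m?)->(n?,m?) requires 1)
```

```bash
sed -i "s/np.array(p\['rotation'\])/R(p)/" h.py; cat >> h.py <<'E'
def R(p):
    r=np.array(p['rotation'],float); return r if r.shape==(3,3) else cv2.Rodrigues(r)[0]
E
python3 - <<'E'
from h import *
for n in('top','side'):
    p=imaging.camera(n); save(p,n+'0.png'); print(n,p['xyz'])
    for l in ['cup_a','board','scale','pan','rack','jar1','salt','mill','tin','extract']:
        for d in spotter.tip_of(l,p)[:5]: print(l,round(d['p'],2),np.round(d['point']),proj(p,d['point']))
print(sensors.get_state())
E
```

```text
top [ 355.08228359  -21.89572051 1663.51584153]
board 0.68 [530. 254.   2.] [187. 195.]
scale 0.82 [ 501. -255.    3.] [354. 208.]
scale 0.65 [ 212. -368.    4.] [391. 304.]
pan 0.8 [ 525. -266.   33.] [359. 199.]
pan 0.78 [ 244. -379.   32.] [397. 295.]
rack 0.57 [517.  -5.  -0.] [272. 201.]
rack 0.37 [476.  -8.  23.] [273. 214.]
rack 0.19 [588. 288.  17.] [176. 175.]
jar1 0.67 [479.  -7.  23.] [272. 213.]
jar1 0.58 [567. -11.  25.] [274. 184.]
jar1 0.48 [643. -12.  21.] [275. 159.]
salt 0.7 [539. 191.  14.] [207. 192.]
mill 0.8 [ 651. -300.    3.] [369. 160.]
tin 0.78 [ 359. -201.   -2.] [336. 254.]
extract 0.72 [769. -11.  -5.] [275. 121.]
extract 0.69 [520.  -7.  -1.] [273. 200.]
extract 0.31 [394.  -5.  24.] [271. 241.]
side [  259.77021749 -1087.16374518  1055.23074883]
cup_a 0.86 [453. 304.  16.] [246. 159.]
cup_a 0.8 [588. 291.  17.] [286. 155.]
board 0.9 [527. 255.   3.] [271. 167.]
scale 0.71 [ 506. -258.    2.] [304. 284.]
scale 0.58 [ 216. -368.   -1.] [199. 341.]
pan 0.85 [ 532. -267.   30.] [315. 278.]
pan 0.8 [ 242. -378.   33.] [209. 334.]
pan 0.17 [559.  -4.  26.] [2
[... 458 characters left out ...]
6 [768. -12.  -2.] [365. 209.]
{'t': 1.2, 'joints': array([ 1.13117249e+00,  1.16027330e-01,  1.44161410e+00, -9.58451547e-06,
        1.58403068e+00, -3.77842462e-02]), 'dq': array([ 0.00086386,  0.00059089, -0.00123383,  0.00084503, -0.0016529 ,
       -0.00150168]), 'effort': array([ 2.18759094e-03, -7.31726646e+01, -6.32678246e+01,  1.65517281e-04,
        1.81852429e-04, -6.27692543e-05]), 'tcp_pos': array([263.99941887, 621.22677331, 245.27593898]), 'tool_rot': array([-6.26968163e-01, -3.07838525e+00,  1.24844346e-04]), 'wrist_force': array([ 0.5133065 , -0.84562242,  0.39079408]), 'ft_torque': array([0.01918724, 0.00143876, 0.00384989]), 'grip_force': 0.0, 'opening': 85.3115619365778}
```

View pics/top0.png

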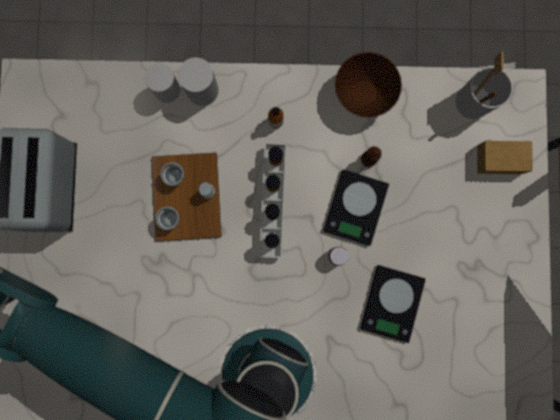

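View pics/side0.png

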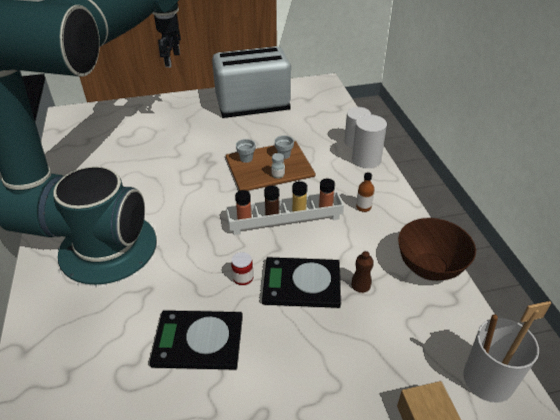

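Scale candidates in the top view: (356,207), 563 mm from the base, and (392,303), 425 mm. The task asks for the farthest, so it is the one at (356,207), with its pan at (360,199). The cups are at (172,174) and (167,217). Next I refine these positions and confirm them in a crop.

```bash
python3 - <<'E'
from h import *
p=imaging.camera('top')
def fit(u,v,rmm,z,name):
    f=p['camera_matrix'][0][0]; r=f*rmm/(p['xyz'][2]-z); h=24
    c=p['color'][v-h:v+h,u-h:u+h]; S=8
    g=cv2.GaussianBlur(cv2.cvtColor(cv2.resize(c,None,fx=S,fy=S,interpolation=cv2.INTER_CUBIC),cv2.COLOR_RGB2GRAY),(9,9),0)
    o=cv2.HoughCircles(g,cv2.HOUGH_GRADIENT_ALT if 0 else cv2.HOUGH_GRADIENT,1,30,param1=60,param2=12,minRadius=int(r*S*.9),maxRadius=int(r*S*1.1))
    for x,y,rr in (o[0][:3] if o is not None else []):
        uu,vv=u-h+(x+.5)/S-.5,v-h+(y+.5)/S-.5; print(name,round(uu,1),round(vv,1),'r',rr/S,'exp',round(r,1),ray(p,uu,vv,z).round(1))
fit(172,174,33,76,'B'); fit(167,217,33,76,'A'); fit(360,199,50,31,'pan'); fit(397,296,50,31,'pan2')
q=imaging.camera('side')
im=[]
for P,(u,v,w,h),pts in [(p,(130,140,110,110),[]),(p,(310,140,130,210),[]),(q,(215,120,120,90),[])]:
    c=cv2.resize(P['color'][v:v+h,u:u+w],None,fx=3.4 if h<120 else 1.78,fy=3.4 if h<120 else 1.78,interpolation=cv2.INTER_CUBIC); im.append(cv2.copyMakeBorder(c,0,374-c.shape[0] if c.shape[0]<374 else 0,0,0,cv2.BORDER_CONSTANT)[:374])
m=np.hstack(im[:2]+[im[2][:, :180]]) if 0 else np.hstack(im[:2]); save({'color':m},'crop1.png')
save({'color':im[2]},'crop_side.png')
for l in('cup_a','pan'):
    for P in(p,q):
        print(l,[(round(d['p'],2),np.round(d['point'])) for d in spotter.tip_of(l,P)[:4]])
E
```

```text
pan 359.0 198.4 r 17.275 exp 16.8 [ 527.3 -266.3   31. ]
pan2 396.5 294.9 r 17.75 exp 16.8 [ 242.6 -379.    31. ]
cup_a [(0.63, array([587., 288.,  18.])), (0.56, array([454., 302.,  18.]))]
cup_a [(0.78, array([454., 303.,  14.])), (0.66, array([588., 292.,  17.]))]
pan [(0.91, array([ 242., -376.,   32.])), (0.61, array([ 528., -267.,   36.]))]
pan [(0.94, array([ 529., -267.,   31.])), (0.77, array([ 241., -375.,   31.])), (0.56, array([588., 292.,  17.]))]
```

View pics/crop1.png

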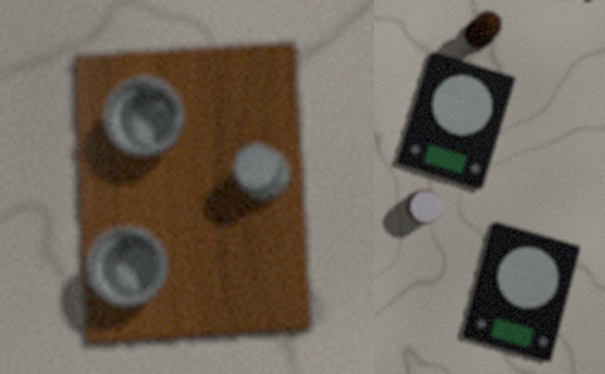

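The crop confirms the cups at about (172,174) and (167,218). The upper scale, with the tin before it and the mill beyond it, is the target; its pan is at about (359,198). I move above the far cup (B) now.

drive_tool(increments=[0.04, -0.04, 0, 0, 0, 0, 0, 0.075, -0.075, 0, 0, 0, 0, 0, 0.11, -0.11, 0, 0, 0, 0, 0, 0.145, -0.145, -0.01, 0, 0, 0, 0, 0.18, -0.18, -0.02, 0, 0, 0, 0, 0.215, -0.215, -0.03, 0, 0, 0, 0, 0.25, -0.25, -0.04, 0, 0, 0, 0, 0.285, -0.285, -0.05, 0, 0, 0, 0])

```text
t: 2.3
tcp_pos: [544.6, 340.1, 196.7]
tool_rot: [0.627, 3.078, 0.001]
wrist_force: [0.8, 1.3, 0.4]
opening: 85.8
grip_force: 0.0
```

drive_tool(increments=[0.02, -0.02, -0.01, 0, 0, 0, 0, 0.03, -0.035, -0.025, 0, 0, 0, 0, 0.039, -0.046, -0.035, 0, 0, 0, 0, 0.039, -0.046, -0.045, 0, 0, 0, 0, 0.039, -0.046, -0.045, 0, 0, 0, 0])

```text
t: 2.8
tcp_pos: [581.5, 296.1, 150.1]
tool_rot: [-0.626, -3.077, 0.002]
wrist_force: [0.3, -0.7, -0.1]
opening: 85.3
grip_force: 0.0
```

```bash
python3 - <<'E'
from h import *
p=imaging.camera('top');q=imaging.camera('side')
s=sensors.get_state(); print(s['t'],s['tcp_pos'])
for P in(p,q): print([(round(d['p'],2),np.round(d['point'])) for d in spotter.tip_of('cup_a',P)[:4]])
t=s['tcp_pos']
print('side: tcp',proj(q,t),'14 below',proj(q,t-[0,0,14]),'rim B',proj(q,[588,290.5,76]))
m=cv2.resize(q['color'][70:190,210:340],None,fx=4.5,fy=4.5,interpolation=cv2.INTER_CUBIC); save({'color':m},'s1.png')
E
```

```text
2.9 [581.86712797 296.70851357 152.06071731]
[(0.75, array([527., 256.,   1.])), (0.43, array([588., 287.,  18.]))]
[(0.87, array([455., 305.,  17.])), (0.55, array([588., 290.,  19.]))]
side: tcp [283. 121.] 14 below [283. 124.] rim B [286. 141.]
```

View pics/s1.png

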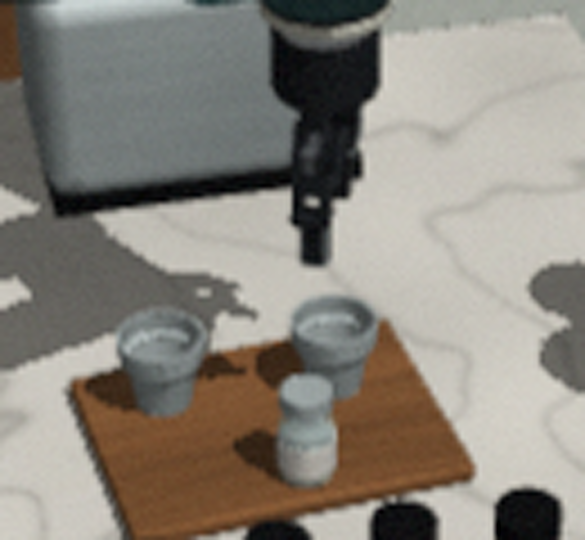

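```bash
python3 - <<'E'
from h import *
q=imaging.camera('side'); t=sensors.get_state()['tcp_pos']; print(t)
f=cv2.Rodrigues
def pf(P,X):
    c=R(P).T@(np.array(X)-np.array(P['xyz'])); u=np.array(P['camera_matrix'])@c; return (u[:2]/u[2]).round(1)
for d in(46,52):
  for z in(0,-7,-14): print(d,z,pf(q,t+np.array([-.39*d,-.92*d,z])))
E
```

```text
[582.24691831 296.58695403 152.68913386]
46 0 [281.2 128.3]
46 -7 [281.2 130.2]
46 -14 [281.2 132. ]
52 0 [280.9 129.4]
52 -7 [280.9 131.2]
52 -14 [280.9 133.1]
```

drive_tool(increments=[0.006, -0.006, -0.02, 0, 0, 0, 0, 0.006, -0.006, -0.045, 0, 0, 0, 0, 0.006, -0.006, -0.065, 0, 0, 0, 0, 0.006, -0.006, -0.08, 0, 0, 0, 0, 0.006, -0.006, -0.084, 0, 0, 0, 0, 0.006, -0.006, -0.084, 0, 0, 0, 0, 0.006, -0.006, -0.084, 0, 0, 0, 0, 0.006, -0.006, -0.084, 0, 0, 0, 0])

```text
t: 3.85
tcp_pos: [588.9, 290.0, 69.1]
tool_rot: [0.627, 3.077, 0.001]
wrist_force: [-0.4, 0.1, -0.5]
opening: 85.5
grip_force: 0.0
```

drive_tool(increments=[0, 0, 0, 0, 0, 0, 0.5, 0, 0, 0, 0, 0, 0, 1, 0, 0, 0, 0, 0, 0, 1, 0, 0, 0, 0, 0, 0, 1, 0, 0, 0, 0, 0, 0, 1, 0, 0, 0, 0, 0, 0, 1])

```text
t: 4.45
tcp_pos: [588.9, 289.8, 69.2]
tool_rot: [0.627, 3.077, 0.001]
wrist_force: [-3.0, -1.7, 8.5]
opening: 64.1
grip_force: 65.8
```

drive_tool(increments=[0, 0, 0.015, 0, 0, 0, 1, 0, 0, 0.035, 0, 0, 0, 1, 0, 0, 0.06, 0, 0, 0, 1, 0, 0, 0.08, 0, 0, 0, 1, 0, 0, 0.09, 0, 0, 0, 1, 0, 0, 0.09, 0, 0, 0, 1])

```text
t: 5.05
tcp_pos: [588.9, 289.9, 159.8]
tool_rot: [0.627, 3.076, 0.002]
wrist_force: [0.3, 0.3, -1.5]
opening: 63.9
grip_force: 66.6
```

```bash
python3 - <<'E'
from h import *
p=imaging.camera('top');q=imaging.camera('side')
s=sensors.get_state(); print(s['t'],s['tcp_pos'],s['opening'],s['grip_force'],s['wrist_force'])
for P in(p,q): print([(round(d['p'],2),np.round(d['point'])) for d in spotter.tip_of('cup_a',P)[:4]])
a=cv2.resize(q['color'][70:190,210:340],None,fx=4,fy=4,interpolation=cv2.INTER_CUBIC);b=cv2.resize(p['color'][150:240,140:210],None,fx=4,fy=4,interpolation=cv2.INTER_CUBIC)
b=cv2.copyMakeBorder(b,0,120,0,0,cv2.BORDER_CONSTANT); save({'color':np.hstack([a,b])},'s2.png')
E
```

```text
5.15 [588.24421663 289.65733265 157.17640942] 64.61075477920515 66.62400488232379 [-0.27966003  0.49476652 -1.54438091]
[(0.42, array([586., 289., 110.]))]
[(0.84, array([587., 288., 108.])), (0.81, array([452., 303.,  16.]))]
```

View pics/s2.png

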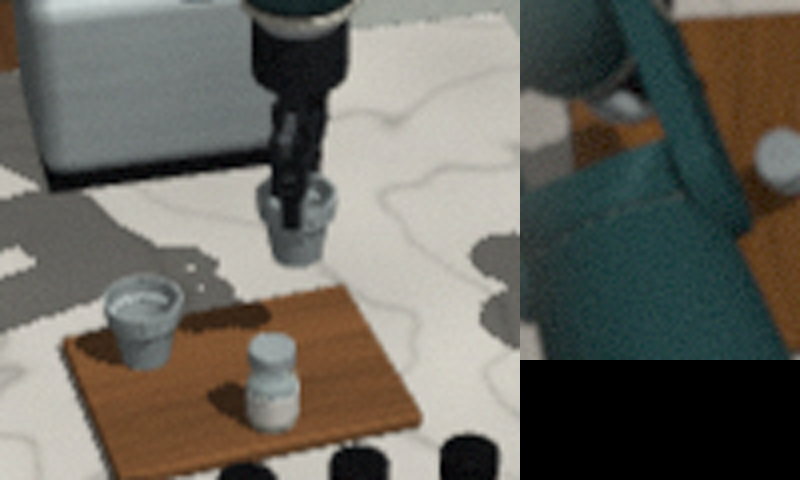

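The cup is held upright: its base is at about (298,264) in the crop and the fingertips reach about 21 mm below the rim. I carry it over cup A.

drive_tool(increments=[-0.03, 0.003, 0, 0, 0, 0, 1, -0.065, 0.007, 0, 0, 0, 0, 1, -0.1, 0.01, 0, 0, 0, 0, 1, -0.125, 0.013, 0, 0, 0, 0, 1, -0.135, 0.014, 0, 0, 0, 0, 1, -0.135, 0.014, 0, 0, 0, 0, 1, -0.135, 0.014, 0, 0, 0, 0, 1, -0.135, 0.014, 0, 0, 0, 0, 1])

```text
t: 6.05
tcp_pos: [454.4, 303.6, 157.6]
tool_rot: [-0.628, -3.078, 0.001]
wrist_force: [-0.1, 0.0, -1.1]
opening: 63.9
grip_force: 66.6
```

```bash
python3 - <<'E'
from h import *
q=imaging.camera('side');p=imaging.camera('top')
s=sensors.get_state(); print(s['t'],s['tcp_pos'],s['opening'],s['grip_force'],s['wrist_force'])
for P in(p,q): print([(round(d['p'],2),np.round(d['point'])) for d in spotter.tip_of('cup_a',P)[:4]])
a=cv2.resize(q['color'][90:190,200:330],None,fx=6,fy=6,interpolation=cv2.INTER_CUBIC); save({'color':a},'s3.png')
E
```

```text
6.15 [454.17787269 303.55850654 157.57324197] 63.88489352754739 66.62382710695965 [ 0.29075601  0.07375746 -1.16238257]
[(0.43, array([457., 303.,  15.])), (0.38, array([452., 304., 107.]))]
[(0.85, array([456., 307.,  20.])), (0.63, array([454., 308., 105.]))]
```

View pics/s3.png

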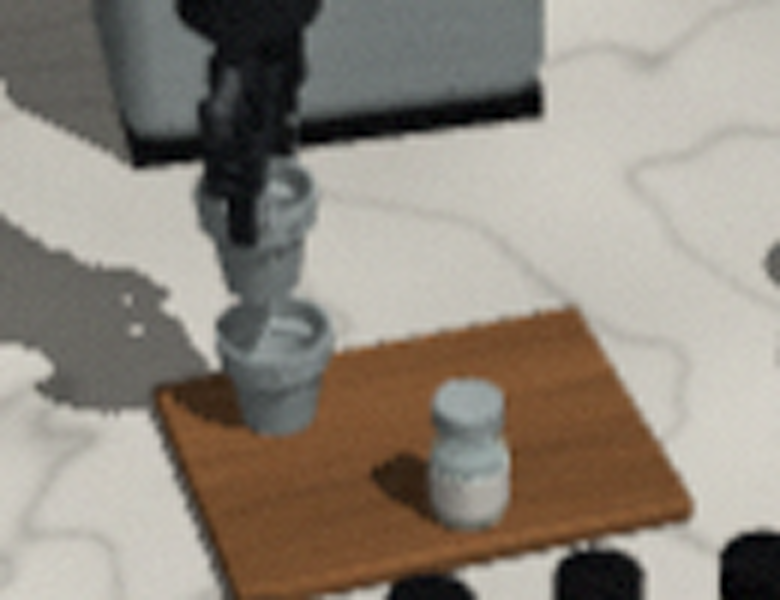

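```bash
python3 - <<'E'
from h import *
q=imaging.camera('side')
def pf(P,X):
    c=R(P).T@(np.array(X)-np.array(P['xyz'])); u=np.array(P['camera_matrix'])@c; return ((u[:2]/u[2]-[200,90]+.5)*6).round(1)
for X in [(454.2,303.5,164.5),(454.2,303.5,104.5),(454.2,303.5,76),(454.2,303.5,16),(459.2,303.5,76)]: print(X,pf(q,X))
E
```

```text
(454.2, 303.5, 164.5) [269.2 192. ]
(454.2, 303.5, 104.5) [275.3 285.4]
(454.2, 303.5, 76) [278.2 328.1]
(454.2, 303.5, 16) [283.9 415.1]
(459.2, 303.5, 76) [287.  326.9]
```

drive_tool(increments=[0.004, -0.001, 0, 0, 0, 0, 1, 0.004, -0.001, -0.01, 0, 0, 0, 1, 0.004, -0.001, -0.02, 0, 0, 0, 1, 0.004, -0.001, -0.03, 0, 0, 0, 1, 0.004, -0.001, -0.04, 0, 0, 0, 1, 0.004, -0.001, -0.045, 0, 0, 0, 1, 0.004, -0.001, -0.045, 0, 0, 0, 1])

```text
t: 7.0
tcp_pos: [457.1, 302.6, 111.8]
tool_rot: [-0.627, -3.077, 0.002]
wrist_force: [0.5, -0.7, -0.5]
opening: 63.7
grip_force: 66.6
```

```bash
python3 - <<'E'
from h import *
q=imaging.camera('side');p=imaging.camera('top')
s=sensors.get_state(); print(s['t'],s['tcp_pos'],s['opening'],s['grip_force'],s['wrist_force'],s['ft_torque'])
for P in(p,q): print([(round(d['p'],2),np.round(d['point'])) for d in spotter.tip_of('cup_a',P)[:4]])
a=cv2.resize(q['color'][105:175,215:285],None,fx=8,fy=8,interpolation=cv2.INTER_CUBIC); save({'color':a},'s4.png')
E
```

```text
7.1 [457.55836621 302.84192742 113.06627306] 64.2789662272834 66.62728124385467 [ 0.73992466  0.25665396 -0.38391568] [-0.08012904 -0.02436228 -0.06046753]
[(0.56, array([454., 302.,  61.]))]
[(0.75, array([458., 303.,  63.])), (0.75, array([ 528., -270.,   31.])), (0.68, array([452., 306.,  15.]))]
```

View pics/s4.png

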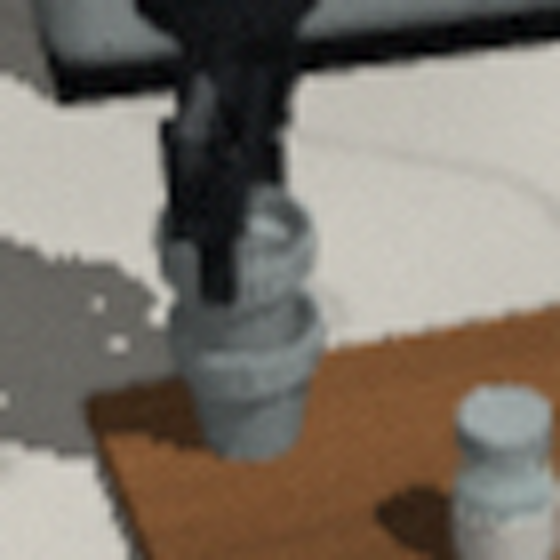

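drive_tool(increments=[0.0015, 0, -0.005, 0, 0, 0, 1, 0.0015, 0, -0.01, 0, 0, 0, 1, 0.0015, 0, -0.014, 0, 0, 0, 1, 0.0015, 0, -0.018, 0, 0, 0, 1, 0.0015, 0, -0.02, 0, 0, 0, 1, 0.0015, 0, -0.02, 0, 0, 0, 1])

```text
t: 7.8
tcp_pos: [458.8, 302.7, 92.5]
tool_rot: [-0.627, -3.078, 0.001]
wrist_force: [-0.1, -0.1, -0.9]
opening: 64.2
grip_force: 66.6
```

drive_tool(increments=[0, 0, -0.002, 0, 0, 0, 1, 0, 0, -0.002, 0, 0, 0, 1, 0, 0, -0.002, 0, 0, 0, 0, 0, 0, -0.002, 0, 0, 0, 0, 0, 0, -0.002, 0, 0, 0, 0, 0, 0, -0.002, 0, 0, 0, 0, 0, 0, -0.002, 0, 0, 0, 0])

```text
t: 8.5
tcp_pos: [459.0, 302.8, 90.9]
tool_rot: [0.627, 3.078, 0.0]
wrist_force: [0.5, 0.6, -0.2]
opening: 85.1
grip_force: 0.0
```

drive_tool(increments=[0, 0, 0.015, 0, 0, 0, 0, 0, 0, 0.035, 0, 0, 0, 0, 0, 0, 0.06, 0, 0, 0, 0, 0, 0, 0.07, 0, 0, 0, 0, 0, 0, 0.07, 0, 0, 0, 0])

```text
t: 9.0
tcp_pos: [459.5, 303.1, 162.9]
tool_rot: [0.626, 3.076, 0.003]
wrist_force: [-0.9, 0.3, -0.7]
opening: 85.1
grip_force: 0.0
```

```bash
python3 - <<'E'
from h import *
q=imaging.camera('side');p=imaging.camera('top')
s=sensors.get_state(); print(s['t'],s['tcp_pos'],s['opening'],s['wrist_force'])
for P in(p,q): print([(round(d['p'],2),np.round(d['point'])) for d in spotter.tip_of('cup_a',P)[:4]])
def pf(P,X):
    c=R(P).T@(np.array(X)-np.array(P['xyz'])); u=np.array(P['camera_matrix'])@c; return ((u[:2]/u[2]-[215,105]+.5)*8).round(1)
for X in [(454,303,94),(454,303,76),(454,303,16)]: print(X,pf(q,X))
a=cv2.resize(q['color'][105:175,215:285],None,fx=8,fy=8,interpolation=cv2.INTER_CUBIC); save({'color':a},'s5.png')
E
```

```text
9.1 [458.79755749 302.65742388 160.29597071] 85.45826750228885 [-0.01238501 -0.12224324 -0.29771683]
[(0.57, array([457., 301.,  38.]))]
[(0.63, array([454., 308.,  16.])), (0.55, array([459., 303.,  38.]))]
(454, 303, 94) [248.3 282.4]
(454, 303, 76) [250.6 318.3]
(454, 303, 16) [258.2 434.3]
```

View pics/s5.png

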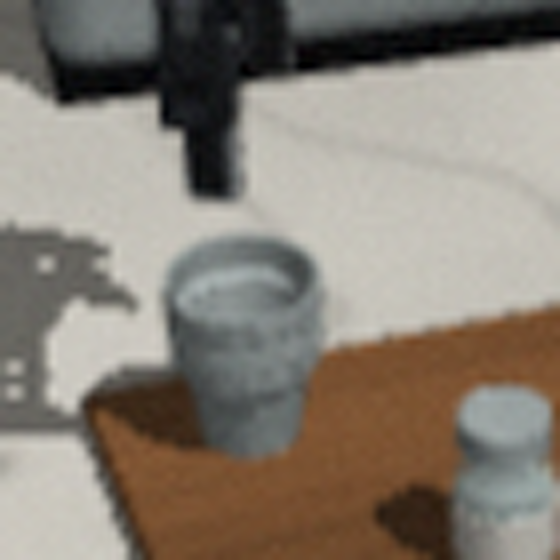

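The picture shows the cups nested and level: rim at (245,272), base at (252,450). I go down and grip the lower rim band.

drive_tool(increments=[-0.003, 0, -0.02, 0, 0, 0, 0, -0.003, 0, -0.045, 0, 0, 0, 0, -0.003, 0, -0.065, 0, 0, 0, 0, -0.003, 0, -0.08, 0, 0, 0, 0, -0.003, 0, -0.09, 0, 0, 0, 0, -0.003, 0, -0.094, 0, 0, 0, 0, -0.003, 0, -0.094, 0, 0, 0, 0, -0.003, 0, -0.094, 0, 0, 0, 0])

```text
t: 10.0
tcp_pos: [456.3, 303.0, 67.7]
tool_rot: [0.627, 3.078, 0.001]
wrist_force: [-0.0, 0.5, -0.4]
opening: 85.3
grip_force: 0.0
```

drive_tool(increments=[0, 0, 0, 0, 0, 0, 0.5, 0, 0, 0, 0, 0, 0, 1, 0, 0, 0, 0, 0, 0, 1, 0, 0, 0, 0, 0, 0, 1, 0, 0, 0, 0, 0, 0, 1, 0, 0, 0, 0, 0, 0, 1, 0, 0, 0, 0, 0, 0, 1])

```text
t: 10.7
tcp_pos: [456.4, 303.0, 68.1]
tool_rot: [0.627, 3.077, 0.002]
wrist_force: [-2.5, -0.9, 6.8]
opening: 65.2
grip_force: 66.1
```

drive_tool(increments=[0, 0, 0.01, 0, 0, 0, 1, 0, 0, 0.025, 0, 0, 0, 1, 0, 0, 0.05, 0, 0, 0, 1, 0, 0, 0.08, 0, 0, 0, 1, 0, 0, 0.11, 0, 0, 0, 1, 0, 0, 0.14, 0, 0, 0, 1, 0, 0, 0.15, 0, 0, 0, 1, 0, 0, 0.15, 0, 0, 0, 1])

```text
t: 11.5
tcp_pos: [456.3, 303.0, 218.7]
tool_rot: [0.627, 3.076, 0.003]
wrist_force: [-0.0, 0.7, -2.0]
opening: 65.7
grip_force: 67.0
```

```bash
python3 - <<'E'
from h import *
q=imaging.camera('side');p=imaging.camera('top')
s=sensors.get_state(); print(s['t'],s['tcp_pos'],s['opening'],s['grip_force'],s['wrist_force'])
for P in(p,q): print([(round(d['p'],2),np.round(d['point'])) for d in spotter.tip_of('cup_a',P)[:4]])
def pf(P,X):
    c=R(P).T@(np.array(X)-np.array(P['xyz'])); u=np.array(P['camera_matrix'])@c; return ((u[:2]/u[2]-[205,50]+.5)*7).round(1)
for z in [16,68,76,94]: print(z,pf(q,(455,303,z+s['tcp_pos'][2]-66)))
a=cv2.resize(q['color'][50:130,205:285],None,fx=7,fy=7,interpolation=cv2.INTER_CUBIC); save({'color':a},'s6.png')
E
```

```text
11.6 [455.67146778 302.56431737 215.68384279] 64.89914974427795 66.96032158099115 [-0.00665336 -0.70785776 -3.29845335]
[(0.68, array([768., -10.,  -3.])), (0.39, array([458., 302., 186.]))]
[(0.51, array([454., 306., 164.])), (0.5, array([461., 304., 186.]))]
16 [280.9 502.2]
68 [274.4 403.3]
76 [273.4 387.7]
94 [271.1 352.2]
```

View pics/s6.png

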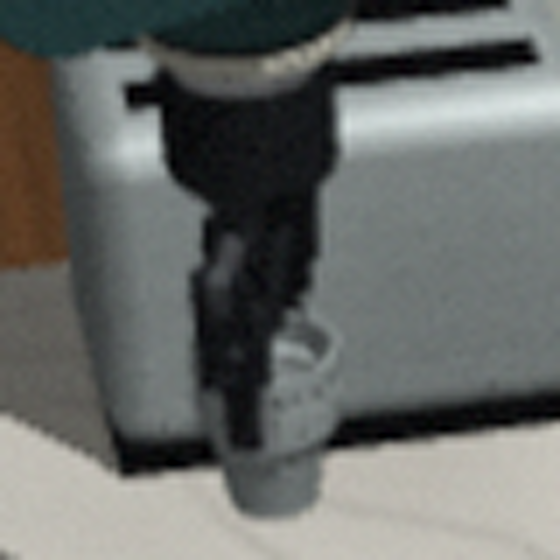

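drive_tool(increments=[0.003, -0.02, 0.005, 0, 0, 0, 1, 0.007, -0.05, 0.005, 0, 0, 0, 1, 0.011, -0.085, 0.005, 0, 0, 0, 1, 0.016, -0.125, 0.005, 0, 0, 0, 1, 0.021, -0.165, 0.005, 0, 0, 0, 1, 0.026, -0.205, 0.005, 0, 0, 0, 1, 0.031, -0.245, 0.005, 0, 0, 0, 1, 0.036, -0.285, 0.005, 0, 0, 0, 1])

```text
t: 12.5
tcp_pos: [491.5, 16.1, 220.7]
tool_rot: [-0.627, -3.077, 0.0]
wrist_force: [1.3, 0.9, -2.0]
opening: 65.0
grip_force: 67.1
```

drive_tool(increments=[0.005, -0.04, 0, 0, 0, 0, 1, 0.01, -0.08, 0, 0, 0, 0, 1, 0.015, -0.12, 0, 0, 0, 0, 1, 0.02, -0.16, 0, 0, 0, 0, 1, 0.025, -0.2, 0, 0, 0, 0, 1, 0.03, -0.235, 0, 0, 0, 0, 1, 0.034, -0.265, 0, 0, 0, 0, 1, 0.036, -0.28, 0, 0, 0, 0, 1])

```text
t: 13.3
tcp_pos: [527.6, -264.2, 220.2]
tool_rot: [-0.629, -3.076, -0.001]
wrist_force: [0.4, 0.9, -2.0]
opening: 64.9
grip_force: 67.1
```

```bash
python3 - <<'E'
from h import *
for i in range(2):
    p=imaging.camera('top')
    q=imaging.camera('side')
s=sensors.get_state(); print(s['t'],s['tcp_pos'],s['tool_rot'],s['opening'],s['grip_force'],s['wrist_force'])
for P in(p,q):
  for l in('cup_a','pan'): print(l,[(round(d['p'],2),np.round(d['point'])) for d in spotter.tip_of(l,P)[:4]])
E
```

```text
13.5 [ 527.79628457 -261.62635854  221.12636629] [-6.26859428e-01 -3.07720013e+00 -1.05627934e-03] 65.49404187722469 67.0830650255084 [ 0.12813679 -0.21983865 -2.24687049]
cup_a [(0.56, array([ 527., -267.,  189.])), (0.37, array([ 527., -263.,  169.]))]
pan [(0.86, array([ 529., -264.,   34.])), (0.64, array([ 241., -380.,   33.]))]
cup_a [(0.71, array([ 527., -258.,  166.])), (0.7, array([ 528., -262.,  187.]))]
pan [(0.92, array([ 532., -263.,   31.])), (0.7, array([ 240., -380.,   33.])), (0.58, array([ 357., -203.,    1.])), (0.5, array([645., -11.,  23.]))]
```

drive_tool(increments=[0.0015, -0.004, -0.015, 0, 0, 0, 1, 0.0015, -0.004, -0.035, 0, 0, 0, 1, 0.0015, -0.004, -0.055, 0, 0, 0, 1, 0.0015, -0.004, -0.075, 0, 0, 0, 1, 0.0015, -0.004, -0.09, 0, 0, 0, 1, 0.0015, -0.004, -0.098, 0, 0, 0, 1, 0.0015, -0.004, -0.1, 0, 0, 0, 1, 0.0015, -0.004, -0.1, 0, 0, 0, 1])

```text
t: 14.5
tcp_pos: [529.6, -266.3, 122.1]
tool_rot: [0.627, 3.078, -0.0]
wrist_force: [0.2, -0.2, -1.1]
opening: 65.1
grip_force: 67.1
```

```bash
python3 - <<'E'
from h import *
T=[]
for i in range(4):
    p=imaging.camera('top');T.append(sensors.get_state()['tcp_pos'])
    q=imaging.camera('side');T.append(sensors.get_state()['tcp_pos'])
    for P in(p,q):
      for l in('cup_a','pan'): print(l,[(round(d['p'],2),np.round(d['point'],1)) for d in spotter.tip_of(l,P)[:4] if abs(d['point'][0]-528)<20])
T=np.array(T);t=T.mean(0);print(t,T.std(0))
def pf(P,X):
    c=R(P).T@(np.array(X)-np.array(P['xyz'])); u=np.array(P['camera_matrix'])@c; return ((u[:2]/u[2]-[265,215]+.5)*6).round(1)
b=t[2]-67.9+16
print('base z',b,'base centre',pf(q,(t[0],t[1],b)),'upper rim',pf(q,(t[0],t[1],b+78)),'pan',pf(q,(528.5,-266,31)))
a=cv2.resize(q['color'][215:305,265:385],None,fx=6,fy=6,interpolation=cv2.INTER_CUBIC); save({'color':a},'s7.png')
E
```

```text
cup_a [(0.49, array([ 532.3, -265.3,   89.6])), (0.33, array([5.284e+02, 2.547e+02, 3.000e-01]))]
pan [(0.93, array([ 526.8, -265.9,   34.5]))]
cup_a [(0.75, array([ 527.8, -264.9,   69.8]))]
pan [(0.88, array([ 530.4, -267.5,   29.6]))]
cup_a [(0.65, array([ 528.7, -268.6,   91.1])), (0.16, array([517.5,  -1.9,  -4.3]))]
pan [(0.72, array([ 527.3, -265.5,   36.8]))]
cup_a [(0.69, array([ 524.7, -262.9,   70.4])), (0.53, array([ 531.6, -267.6,   89.5]))]
pan [(0.86, array([ 530.3, -270.1,   30.2]))]
cup_a [(0.62, array([ 530.2, -269.3,   90.9]))]
pan [(0.83, array([ 531.9, -262.1,   34.2]))]
cup_a [(0.74, array([ 525.5, -263.2,   67.7])), (0.59, array([ 532.6, -265.4,   88.3]))]
pan [(0.93, array([ 534.2, -267.6,   31. ]))]
cup_a [(0.56, array([ 531.5, -269.2,   94.3])), (0.17, array([536.5, 186.6,  11.9]))]
pan [(0.87, array([ 526.9, -266.1,   33.2]))]
cup_a [(0.63, array([ 531.8, -266.3,   86.7])), (0.6, array([ 528.9, -263.2,   65.5]))]
pan []
[ 529.58016615 -266.29368937  122.16965342] [0.13801781 0.06555411 0.33484879]
base z 70.26965342222145 base centre [298.6 316.8] upper rim [305.5 190.3] pan [292.8 376.6]
```

View pics/s7.png

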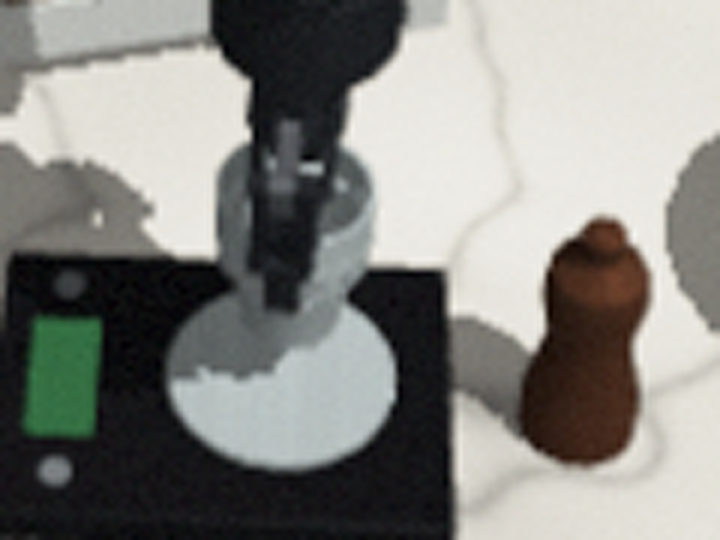

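drive_tool(increments=[-0.001, 0, -0.006, 0, 0, 0, 1, -0.001, 0, -0.012, 0, 0, 0, 1, -0.001, 0, -0.018, 0, 0, 0, 1, -0.001, 0, -0.022, 0, 0, 0, 1, -0.001, 0, -0.024, 0, 0, 0, 1, -0.001, 0, -0.024, 0, 0, 0, 1, -0.001, 0, -0.024, 0, 0, 0, 1, -0.001, 0, -0.024, 0, 0, 0, 1])

```text
t: 16.5
tcp_pos: [528.6, -266.3, 98.2]
tool_rot: [0.627, 3.078, -0.0]
wrist_force: [-0.4, -0.6, -1.4]
opening: 65.5
grip_force: 67.1
```

```bash
python3 - <<'E'
from h import *
T=[]
for i in range(4):
    p=imaging.camera('top');T.append(sensors.get_state()['tcp_pos'])
    q=imaging.camera('side');T.append(sensors.get_state()['tcp_pos'])
T=np.array(T);print(T.mean(0),T.std(0)); s=sensors.get_state(); print(s['t'],s['opening'],s['grip_force'],s['wrist_force'],s['dq'])
f=lambda P,u,v,w,h,k:cv2.resize(P['color'][v:v+h,u:u+w],None,fx=k,fy=k,interpolation=cv2.INTER_CUBIC)
save({'color':np.hstack([f(q,265,215,100,90,4.5),f(p,315,140,75,90,4.5)])},'s8.png')
for l in('mill','tin','salt','jar1','extract'): print(l,[np.round(d['point']) for d in spotter.tip_of(l,q) if d['p']>.5])
E
```

```text
[ 528.52164532 -266.26482189   98.01570178] [0.03445852 0.01763909 0.07805861]
16.9 65.18364494452491 67.08141951821744 [-0.13695771 -0.10667842 -2.12912338] [-5.98517770e-04  8.72811835e-04 -1.12506071e-04 -1.38117777e-03
  4.05257850e-05  1.15935931e-04]
mill [array([ 654., -297.,    1.])]
tin []
salt []
jar1 [array([394.,  -6.,  26.]), array([480.,  -9.,  22.])]
extract [array([766., -10.,   1.])]
```

View pics/s8.png

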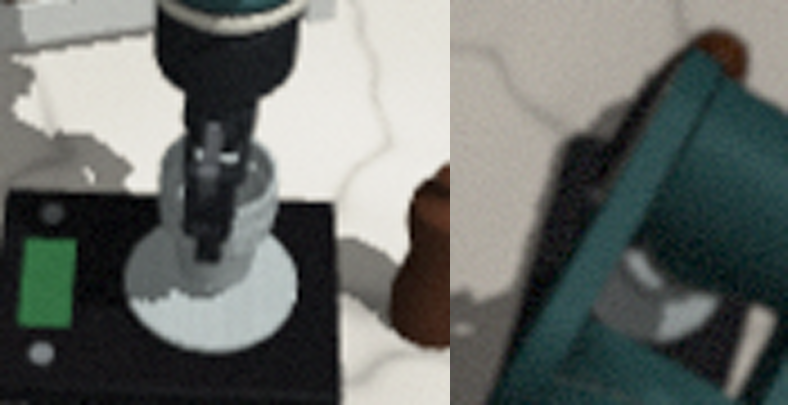

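Side view: the pair is upright at (215,240), centred over the pan centre at (212,283), with its base clear of the pan by about 15 mm. The arm is still, so I hand in.

```bash
python3 -c "
from h import *
print(bot.hand_in())"
```

```text
the job is handed in; nothing more can be done
None
```

The cups were nested and released on the board, then lifted over the rack, and now hover upright and still about 15 mm above the middle of the farther scale's pan; the job is handed in, with no result returned and the tin and salt jar not re-detected in the last check.

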